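# Hold the toaster lift half way for the bun

### The job

In the toaster stand a round bun half and a square-cut slice of bread, each in its own slot with its own lift knob on the toaster's front, and only the bun is to be crisped along its lower part. Press down the knob of the bun's slot half way (30 mm, give or take half a centimetre; never near the bottom, where it would catch) and hold it there steadily for at least three seconds, leaving the other knob up, touching neither piece of bread and leaving the things around the toaster where they stand. Do not let go: finish while still holding the knob half way down.

Things in the scene. Friction and masses are not known exactly. Their poses are not given: they have to be found in the camera images.
- toaster: Steel two-slot toaster, fixed; 260 mm long (its x), 190 wide (its y), top 180 above the counter. Origin: centre of its underside; z up. Its -x end, the front with both knobs, faces roughly towards the robot. Slots 26 mm wide, 140 long run along x at y = +45 mm (left) and y = -45 mm (right); each has its own lift, worked by the knob in line with it.
- lever_left_top (a point): White plastic lift knob of the toaster's left slot (+y side): 36 mm wide (toaster y), 32 deep (toaster x), 38 tall, flat top. This point: centre of its top face, in the toaster's frame at x = -158 mm, y = +45 mm; at rest 185 mm above the counter, 5 above the toaster's top. It goes straight down when pressed. The knob stands 12 to 44 mm in front of the toaster's front face.
- lever_right_top (a point): White plastic lift knob of the toaster's right slot (-y side): 36 mm wide (toaster y), 32 deep (toaster x), 38 tall, flat top. This point: centre of its top face, in the toaster's frame at x = -158 mm, y = -45 mm; at rest 185 mm above the counter, 5 above the toaster's top. It goes straight down when pressed. The knob stands 12 to 44 mm in front of the toaster's front face.
- lever_left (a joint): Travel of the left lift knob, m: 0 = up (rest), grows as it goes down, 0.060 = bottom, where it would catch; half way = 0.030. Spring return: about 4 N to start it, 7 N at half way, 10 N at the bottom, less about 1.5 N for the weight of lift and bread; no catch on the way, springs up when let go.
- lever_right (a joint): Travel of the right lift knob, m: 0 = up (rest), grows as it goes down, 0.060 = bottom, where it would catch; half way = 0.030. Spring return: about 4 N to start it, 7 N at half way, 10 N at the bottom, less about 1.5 N for the weight of lift and bread; no catch on the way, springs up when let go.
- bun: Half of a round bread bun, a disc 100 mm across and 22 mm thick with a domed back, standing on edge in one of the two slots (which one varies). Origin: its centre; y is the disc's axis. With the lift up its centre is 156 mm above the counter and its rounded top stands 26 mm out of the toaster; it rides down with its lift.
- slice: Square-cut loaf slice, 112 mm wide at its widest, 110 mm tall, 18 mm thick, standing in the other slot. Origin: centre of its lower edge, 115 mm above the counter; its double-humped top stands 45 mm out of the toaster, higher and longer than the bun's.
- tin: Bystander, leave where it stands. Round red biscuit tin, 146 mm across, 75 mm tall; origin: centre of its underside.
- mug: Bystander, leave where it stands. White mug, 82 mm across, 95 mm tall, handle at its +y; origin: centre of its underside.
- jar: Bystander, leave where it stands. Jam jar, 68 mm across, 95 mm tall; origin: centre of its underside.
Things that resemble listed ones, but are neither listed nor needed, are in the scene too. What is shaped like the slice but black is not meant. What is shaped like the bun but turquoise is not meant.

How it is judged:
On the way:
1. the knob of the bun's slot is held half way down (23 to 37 mm) for 3 s, the other knob up (((y of bun in the frame of toaster above 0 m and value of joint lever_left between 0.023 and 0.037 m and value of joint lever_right below 0.006 m) or (y of bun in the frame of toaster below 0 m and value of joint lever_right between 0.023 and 0.037 m and value of joint lever_left below 0.006 m))), for 3 s.
At the end, for the whole second after the job is handed in: The robot still presses the knob of the bun's slot (over 1 N) and keeps it 23 to 37 mm down; the bun has come down with its lift (centre under 142 mm above the counter) and is at rest; the other knob is up (under 6 mm) and the slice still stands raised (((y of bun in the frame of toaster above 0 m and value of joint lever_left between 0.023 and 0.037 m and value of joint lever_right below 0.006 m) or (y of bun in the frame of toaster below 0 m and value of joint lever_right between 0.023 and 0.037 m and value of joint lever_left below 0.006 m)) and z of bun in the frame of toaster below 0.142 m and z of slice in the frame of toaster above 0.105 m and ((y of bun in the frame of toaster above 0 m and contact force between any of the fingers, the arm and lever_left above 1 N) or (y of bun in the frame of toaster below 0 m and contact force between any of the fingers, the arm and lever_right above 1 N)) and linear speed of bun below 0.02 m/s); the arm keeps its last pose, push and grip.
It fails at once if a knob is pressed to near the bottom (past 50 mm) (value of joint any of lever_left, lever_right above 0.05 m).
It fails at once if the other slot's knob is pressed (past 10 mm) ((y of bun in the frame of toaster above 0 m and value of joint lever_right above 0.01 m) or (y of bun in the frame of toaster below 0 m and value of joint lever_left above 0.01 m)).
It fails at once if the robot touches the bread (contact force between any of the fingers, the arm and bun above 0.5 N or contact force between any of the fingers, the arm and slice above 0.5 N).
It fails at once if the tin, mug or jar is moved over 20 mm or tipped (distance of any of tin, mug, jar from where it was at the start of the episode above 0.02 m or angle between any of tin, mug, jar's own z axis and vertical above 0.3 rad).
It also fails if it takes over 32 s, if anything falls off the work surface, if the arm or the gripper's body presses on something with over 40 N, if the wrist force passes 120 N, or if a joint passes its speed limit or range.

### The arm

A 6-joint arm with a two-finger parallel gripper is mounted at the origin on the work surface. World frame = base frame: x ahead of the robot, y to its left, z up, the work surface at z = 0. Lengths are in m, angles in rad, forces in N, time in s.
With the tool pointing down it reaches from about 0.375 to 0.975 m from the base axis. Payload 3.8 kg.
Tool frame: the origin (TCP) lies midway between the tips of the shut fingers; the grasp point (between the pads) lies 19 mm behind it; z points along the fingers, y is the line along which they close (so a half turn about z gives the same grasp; the last joint's range is limited). The gripper opens to 85 mm and grips with 20 to 120 N. Pads are 22 mm wide; open, the fingers measure 114 mm over their backs; the gripper's body (76 mm by 85 mm) begins 54 mm behind the grasp point. The pads swing forward as they close: fully open they stand 13 mm farther back than shut.
Start: joints at [-1.209, 0.264, 1.604, -0, 1.274, -0.037], TCP at [0.262, -0.622, 0.21] pointing down, gripper open.
Joint ranges: [-2.63, 2.63], [-0.94, 2.18], [0.31, 2.57], [-1.31, 4.45], [0, 2.66], [-2.55, 2.55]. Speed limits (rad/s): [2.57, 2.57, 3.14, 3.14, 3.14, 3.14].

### API

Orientations are given as a rotation vector (axis times angle).
In Python, from workcell import status, read_camera, workorder, masks_of gives the robot as it stands.
- The arm moves only by the tool drive_tool, never from a script. Its argument "rows" is a list of rows, each a list of 7 numbers: the turn, a rotation vector about the tool's x, y, z in degrees, then the shift along the tool's x, y, z in m, then the opening, from 0 (shut) to 1 (fully open). In form: [[ax, ay, az, tx, ty, tz, claw], ...]. A call has 1 to 8 rows; each row shifts and turns the commanded pose from where the row before left it, along the tool's axes as they then stand; what a row does not reach is not made up. A row lasts 1/12 s, in which the tool goes at most 41.7 mm and 7.16 degrees, less where a joint would pass 70% of its speed; a pose out of reach is approached as far as the arm can. A call is refused whole if a number of a shift passes 0.0417 or a number of a turn 7.16, either way. A call with a gripper value outside its range is refused whole. The fingers move at their own pace and stop on an object; "force" is the grip in N (left out, the last holds). Time passes only in rows, so rows that do not move let the fingers close. It gives the time, the measured TCP pose, the force, the opening and the grip force at its end, in the units of the state.
- status.read_state(): the state, without advancing time (a new reading comes with each control period).
- read_camera(name): name is "scene" or "side" or "wrist"; returns a dict with "color" (384x512x3 uint8, red, green, blue), "intrinsics" (3x3 intrinsics, pixels), "world_from_camera" (4x4, takes a point from camera to world coordinates); the wrist camera has in their place "mount" (4x4, takes a point from camera to tool coordinates, whose origin is the TCP and whose axes are the flange's). Camera axes: x right, y up, looking along -z (the intrinsics and any distortion apply to the point x, -y, -z); pixel columns grow to the right and rows downward; lengths in m; the calibration is good to about 2 mm. The wrist camera is an equidistant fisheye: a pixel r from the principal point sees the ray r / f radians off the axis. A picture is of the moment at which its call begins: read the wrist's pose just before it. There is no depth.
- workorder.finish_job(): hands the job in; it is judged then, once.
Trained networks look in a picture, given as the dict that the camera call returned (one of the last four; its "shot" number tells which), for a name from the list of things; names that differ only in an ending like _2 or _b are one class to them, and where a whole thing is asked for, a point or a joint stands for the part that bears it (a point fixed in the world has none). Each returns a list of dicts, best first, with "score" (0 to 1); they miss things now and then, are a little off and sometimes report something else, mostly with a low value. They report only what shows in the picture. A call takes as long as a camera call. They do not tell look-alikes from the thing itself.
- masks_of(picture, name): "mask" (384x512 bool, what is visible of it) and "bbox" ([left, top, right, bottom] in pixels, round what is visible of it).
The state is a dict: "time": time; "q": joint angles; "joint_vel": joint speeds; "joint_torque": joint torques, N m; "tool_pos": TCP position; "tcp_rot": TCP orientation; "wrist_force": force on the tool from outside, world axes, zero at the start; "torque": the same for the moment, N m; "width": opening from 0.0 (shut) to 1.0 (fully open); "grip_force": force on a finger pad.
Only numpy, scipy, OpenCV 4.12 (cv2) and the standard library are available. Lean on these libraries where they do the work, as an engineer would, in place of code of your own. Each camera call takes 0.05 s, during which the arm holds its last target. There are 200 camera calls.

## Working session

There is one attempt and no reset: what is moved stays moved. The work goes in short steps, Python scripts to look and compute and a tool call to move; the robot and the scene stay as the last step left them, time stands still between calls to the robot, and variables do not carry over. Pictures are saved under pics/ and viewed, at most 10 in all, crops included, and the job is handed in when it is done.

Besides the shell and the picture viewer there is one more tool, called after "Request:" by a JSON object that holds its "fn" and its "kwargs". drive_tool: Moves the arm, as the interface text tells. Its arguments: {"type":"object","properties":{"rows":{"type":"array"},"force":{"type":"number"}},"required":["rows"]}

```bash
mkdir -p pics; ls; python3 - <<'E'
from workcell import status, read_camera, masks_of
import cv2,numpy as np,pickle
s=status.read_state();print(s)
D={}
for n in ["scene","side"]:
    p=read_camera(n);D[n]=p
    cv2.imwrite(f"pics/{n}0.png",p["color"][:,:,::-1])
    print(n,p["intrinsics"].tolist(),np.round(p["world_from_camera"],4).tolist(),p.keys())
    for o in ["toaster","lever_left_top","lever_right_top","bun","slice","tin","mug","jar"]:
        print(o,[(round(float(m["score"]),2),[int(v) for v in m["bbox"]]) for m in masks_of(p,o)])
pickle.dump(D,open("d0.pkl","wb"))
a=cv2.hconcat([D["scene"]["color"],D["side"]["color"]])[:,:,::-1]
E
```

```text
pics
{'time': 0.0, 'q': array([-1.20889308e+00,  2.64766634e-01,  1.60537990e+00,  2.32386738e-05,
        1.27367515e+00, -3.68990659e-02]), 'joint_vel': array([ 1.58749985e-03, -8.97299407e-04, -1.40408020e-03,  1.44657923e-03,
       -1.90547183e-04,  2.31886815e-06]), 'joint_torque': array([ 1.15896259e-03, -5.15103829e+01, -3.67317045e+01,  3.99156659e-05,
        1.29327938e-02, -1.70644017e-05]), 'tool_pos': array([ 0.26184538, -0.62130506,  0.20884979]), 'tcp_rot': array([-3.07718564e+00, -6.21847236e-01,  5.31672203e-04]), 'wrist_force': array([ 0.3426369 , -0.30371913, -0.28815468]), 'torque': array([ 0.06123788, -0.05572451,  0.01624236]), 'grip_force': 0.0, 'width': 0.9990490794094604}
scene [[416.2342169762996, 0.0, 252.99432348095806], [0.0, 416.2342169762996, 191.77973270057507], [0.0, 0.0, 1.0]] [[0.169, -0.7661, 0.6201, 1.3464], [0.9856, 0.1325, -0.1049, -0.1417], [-0.0018, 0.6289, 0.7775, 1.0871], [0.0, 0.0, 0.0, 1.0]] dict_keys(['color', 'intrinsics', 'world_from_camera', 'shot'])
toaster [(0.73, [201, 149, 310, 277])]
lever_left_top [(0.73, [227, 148, 246, 168])]

[... 346 characters left out ...]
7728567472642], [0.0, 472.1279400421342, 193.49351112637217], [0.0, 0.0, 1.0]] [[-0.9615, 0.1948, -0.1937, 0.2528], [-0.2747, -0.6687, 0.6909, 1.1575], [0.0051, 0.7175, 0.6965, 1.3077], [0.0, 0.0, 0.0, 1.0]] dict_keys(['color', 'intrinsics', 'world_from_camera', 'shot'])
toaster [(0.94, [214, 153, 303, 235])]
lever_left_top [(0.64, [293, 180, 303, 195])]
lever_right_top []
bun [(0.41, [285, 173, 300, 185])]
slice [(0.78, [230, 230, 240, 271]), (0.74, [233, 176, 268, 186]), (0.57, [270, 125, 293, 155]), (0.4, [295, 173, 301, 190])]
tin [(0.75, [186, 286, 230, 335])]
mug [(0.8, [270, 126, 291, 155]), (0.65, [236, 176, 269, 185])]
jar [(0.91, [328, 143, 342, 165]), (0.67, [291, 181, 301, 194])]
```

View pics/scene0.png

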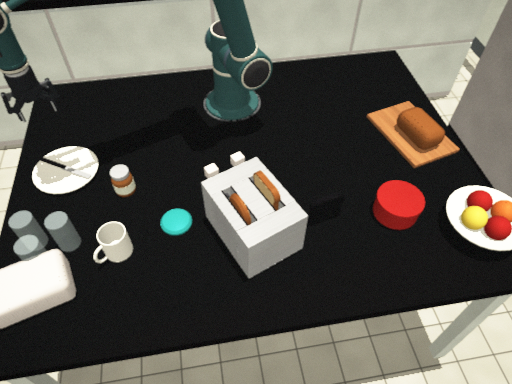

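View pics/side0.png

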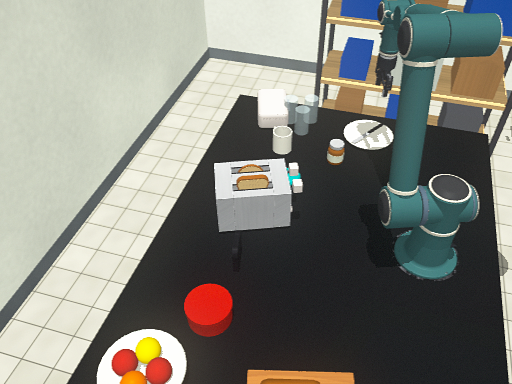

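The scene view shows the toaster with two knobs at about (211,171) and (237,158), and bread at (239,205) and (266,188). A turquoise disc lies at (176,221), the tin at (398,205), the jar at (122,180) and the mug at (115,242). The side view shows bread at (251,168) and (252,184), knobs near (295,171) and (296,187), and something dark at (237,248).

Could be taken for the bun: the pieces at (239,205) and (266,188) in the scene view, and the turquoise disc at (176,221), which is excluded by colour. I'll check this in a close crop.

```bash
python3 - <<'E'
import cv2,pickle
D=pickle.load(open("d0.pkl","rb"))
a=D["scene"]["color"][140:280,190:320,::-1];b=D["side"]["color"][145:245,205:315,::-1]
a=cv2.resize(a,(390,420),interpolation=cv2.INTER_CUBIC) ;b=cv2.resize(b,(396,360),interpolation=cv2.INTER_CUBIC)
b=cv2.copyMakeBorder(b,0,60,0,0,cv2.BORDER_CONSTANT)
cv2.imwrite("pics/crop0.png",cv2.hconcat([a,b]))
E
```

```text
(no output)
```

View pics/crop0.png

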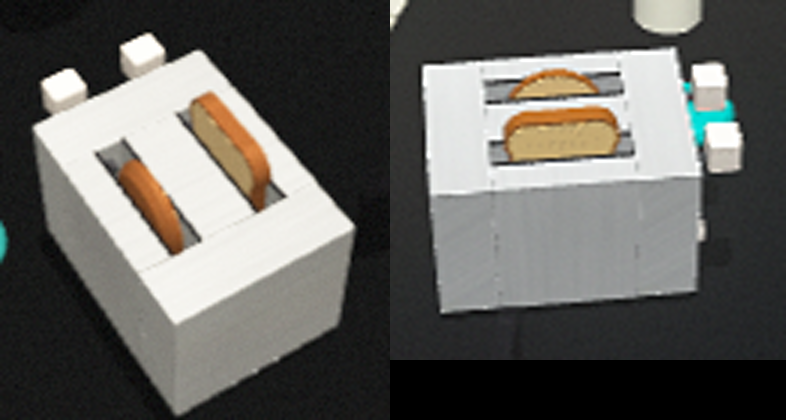

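The crop shows the thin rounded bun half in the slot at scene (239,205). That is the toaster's right (-y) slot, whose knob is at scene (211,171). The taller, longer, double-humped slice is in the left slot.

```bash
cat >h.py <<'E'
import numpy as np
def proj(p,X):
    T=np.linalg.inv(p["world_from_camera"]);c=X@T[:3,:3].T+T[:3,3]
    c=c*[1,-1,-1];u=c@p["intrinsics"].T;return u[:,:2]/u[:,2:]
def ray(p,uv,z):
    d=np.linalg.inv(p["intrinsics"])@[*uv,1]*[1,-1,-1];W=p["world_from_camera"]
    d=W[:3,:3]@d;o=W[:3,3];return o+d*(z-o[2])/d[2]
E
python3 - <<'E'
import pickle,numpy as np
from scipy.optimize import least_squares
from h import *
D=pickle.load(open("d0.pkl","rb"))
L=np.array([[-.13,-.095,.18],[-.13,.095,.18],[.13,.095,.18],[.13,-.095,.18],[-.158,-.045,.185],[-.158,.045,.185]])
S={"scene":[[201.7,182.3],[257.7,156.7],[308,216.3],[249.3,248],[211.7,168],[237.3,156]],
"side":[[284.2,158.3],[291.1,194.2],[218,199.2],[213.9,163],[293.6,165.8],[297.2,181.7]]}
def W(v):
    c,s=np.cos(v[2]),np.sin(v[2]);return L@np.array([[c,-s,0],[s,c,0],[0,0,1]]).T+[v[0],v[1],v[3]]
f=lambda v:np.concatenate([(proj(D[n],W(v))-S[n]).ravel() for n in S])
r=least_squares(f,[.65,-.1,0,0],loss="soft_l1")
print(r.x,np.round(f(r.x).reshape(2,6,2),1).tolist());print(W(r.x).round(4))
# free triangulation of right knob top
for i in (4,5):
    g=lambda X:np.concatenate([proj(D[n],X[None])[0]-S[n][i] for n in S])
    t=least_squares(g,[.6,-.1,.18]);print(t.x,t.cost)
for n,uv,z in [("scene",(122,165),.095),("scene",(115,228),.095),("scene",(400,190),.075),("scene",(176,221),.02)]: print(uv,ray(D[n],uv,z).round(3))
E
```

```text
[ 0.64252904 -0.02331672  0.38848181 -0.00346   ] [[[-1.0, -0.5], [-1.1, -0.4], [0.3, -0.6], [-1.2, 0.0], [-0.4, -0.4], [0.3, -0.1]], [[-0.6, 0.5], [-0.0, -0.0], [-2.8, 0.6], [-0.4, 0.5], [-0.5, 0.2], [-0.2, 1.0]]]
[[ 0.5582 -0.1605  0.1765]
 [ 0.4862  0.0154  0.1765]
 [ 0.7269  0.1138  0.1765]
 [ 0.7988 -0.062   0.1765]
 [ 0.5133 -0.1248  0.1815]
 [ 0.4793 -0.0415  0.1815]]
[ 0.51298183 -0.12447636  0.18095896] 0.2650244307477139
[ 0.47999292 -0.04333846  0.18314178] 0.1473732781574675
(122, 165) [ 0.373 -0.407  0.095]
(115, 228) [ 0.619 -0.42   0.095]
(400, 190) [0.611 0.45  0.075]
(176, 221) [ 0.57  -0.254  0.02 ]
```

Request:
{"fn": "drive_tool", "kwargs": {"rows": [[0,0,0,0.012,-0.01,-0.01,0],[0,0,0,0.023,-0.02,-0.01,0],[0,0,0,0.025,-0.022,-0.01,0],[0,0,0,0.025,-0.022,0,0],[0,0,0,0.025,-0.022,0,0],[0,0,0,0.025,-0.022,0,0],[0,0,0,0.025,-0.022,0,0],[0,0,0,0.025,-0.022,0,0]], "force": 40}}

```text
time: 1.57
tool_pos: [0.3704, -0.3987, 0.2411]
tcp_rot: [3.079, 0.622, 0.001]
wrist_force: [0.4, -1.0, -0.7]
width: 0.005
grip_force: 0.0
```

Request:
{"fn": "drive_tool", "kwargs": {"rows": [[0,0,0,0.025,-0.022,0,0],[0,0,0,0.025,-0.022,0,0],[0,0,0,0.025,-0.022,0,0],[0,0,0,0.025,-0.022,0,0],[0,0,0,0.025,-0.022,0,0],[0,0,0,0.025,-0.022,0,0],[0,0,0,0.025,-0.022,0,0],[0,0,0,0.01,-0.01,0,0]]}}

```text
time: 2.23
tool_pos: [0.4777, -0.1739, 0.2411]
tcp_rot: [-3.078, -0.626, -0.003]
wrist_force: [0.2, -0.4, 0.7]
width: 0.003
grip_force: 0.0
```

```bash
cat >st.py <<'E'
from workcell import status
import numpy as np
from scipy.spatial.transform import Rotation as R
s=status.read_state();M=R.from_rotvec(s["tcp_rot"]).as_matrix()
print(s["time"],s["tool_pos"].round(4),s["wrist_force"].round(2),s["width"]);print(M.round(3).tolist())
K=np.array([.513,-.1245,.183]);T=np.array([np.cos(.388),np.sin(.388),0])
print("to knob, tool axes",(M.T@(K-.004*T-s["tool_pos"])).round(4))
E
python3 st.py
```

```text
2.2333 [ 0.4777 -0.1739  0.2411] [ 0.2  -0.37  0.68] 0.0029391644596436397
[[0.921, 0.391, 0.002], [0.391, -0.921, 0.001], [0.002, -0.001, -1.0]]
to knob, tool axes [ 0.0477 -0.0317  0.0583]
```

Request:
{"fn": "drive_tool", "kwargs": {"rows": [[0,0,0,0.016,-0.011,0,0],[0,0,0,0.016,-0.011,0.01,0],[0,0,0,0.011,-0.006,0.01,0],[0,0,0,0,0,0.01,0],[0,0,0,0,0,0.005,0],[0,0,0,0,0,0,0]]}}

```text
time: 2.73
tool_pos: [0.5034, -0.1353, 0.203]
tcp_rot: [-3.078, -0.622, 0.006]
wrist_force: [0.4, -0.3, -1.1]
width: 0.001
grip_force: 0.0
```

```bash
python3 st.py; python3 - <<'E'
from workcell import read_camera,status
import cv2,pickle
from h import *
s=status.read_state();D={n:read_camera(n) for n in ["scene","side"]}
w=read_camera("wrist");print(w["mount"].round(3).tolist(),w["intrinsics"][0].round(1))
o=[]
for n,(u,v) in [("scene",(222,165)),("side",(290,175))]:
    p=D[n];print(n,proj(p,s["tool_pos"][None]).round(1),proj(p,np.array([[.513,-.1245,.183]])).round(1))
    o.append(cv2.resize(p["color"][v-35:v+35,u-40:u+40,::-1],(320,280),interpolation=cv2.INTER_CUBIC))
o=cv2.hconcat(o);w=cv2.resize(w["color"][:,:,::-1],(400,300));w=cv2.copyMakeBorder(w,0,0,0,240,cv2.BORDER_CONSTANT)
cv2.imwrite("pics/a1.png",cv2.vconcat([o,w]))
E
```

```text
2.7333 [ 0.5034 -0.1353  0.203 ] [ 0.39 -0.35 -1.07] 0.001456531260540336
[[0.921, 0.388, -0.004], [0.388, -0.922, 0.001], [-0.003, -0.002, -1.0]]
to knob, tool axes [ 0.0091 -0.0063  0.02  ]
[[0.0, 0.95, 0.311, 0.08], [1.0, -0.0, -0.001, -0.001], [-0.001, 0.311, -0.95, -0.164], [0.0, 0.0, 0.0, 1.0]] [297.3   0.  253. ]
scene [[206.7 160.6]] [[211.3 167.2]]
side [[296.7 160.2]] [[293.2 165.8]]
```

View pics/a1.png

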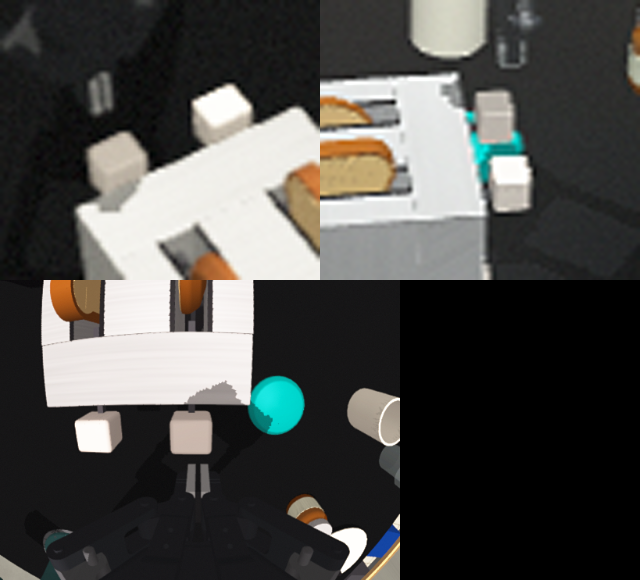

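The views agree. The shut fingers are just robot-side of the right knob, at about (122,160) in the scene crop and (190,432) in the wrist inset. The turquoise disc, at (277,405) in the wrist inset, lies well clear below. I'll centre over the knob and then feel for contact.

Request:
{"fn": "drive_tool", "kwargs": {"rows": [[0,0,0,0.008,-0.007,0,0],[0,0,0,0,0,0.006,0],[0,0,0,0,0,0.006,0],[0,0,0,0,0,0,0],[0,0,0,0,0,0,0]]}}

```text
time: 3.3
tool_pos: [0.5093, -0.1257, 0.1923]
tcp_rot: [-3.079, -0.622, 0.002]
wrist_force: [-0.4, 0.3, 0.4]
width: 0.002
grip_force: 0.0
```

```bash
python3 st.py
```

```text
3.3 [ 0.5093 -0.1257  0.1923] [-0.39  0.27  0.35] 0.002447308776623191
[[0.921, 0.388, -0.002], [0.388, -0.921, 0.0], [-0.001, -0.001, -1.0]]
to knob, tool axes [-0.0001  0.0003  0.0093]
```

Request:
{"fn": "drive_tool", "kwargs": {"rows": [[0,0,0,0,0,0.004,0],[0,0,0,0,0,0.003,0],[0,0,0,0,0,0,0],[0,0,0,0,0,0,0]]}}

```text
time: 3.63
tool_pos: [0.5096, -0.1258, 0.1858]
tcp_rot: [-3.079, -0.622, 0.001]
wrist_force: [0.4, 0.4, 0.7]
width: -0.002
grip_force: 0.0
```

Request:
{"fn": "drive_tool", "kwargs": {"rows": [[0,0,0,0,0,0.003,0],[0,0,0,0,0,0,0],[0,0,0,0,0,0,0]]}}

```text
time: 3.88
tool_pos: [0.5098, -0.1259, 0.183]
tcp_rot: [-3.079, -0.622, 0.0]
wrist_force: [0.3, -0.5, 1.0]
width: -0.001
grip_force: 0.0
```

Request:
{"fn": "drive_tool", "kwargs": {"rows": [[0,0,0,0,0,0.003,0],[0,0,0,0,0,0,0],[0,0,0,0,0,0,0]]}}

```text
time: 4.13
tool_pos: [0.5097, -0.1258, 0.1799]
tcp_rot: [-3.079, -0.622, 0.001]
wrist_force: [-0.3, 0.6, -0.4]
width: 0.003
grip_force: 0.0
```

Request:
{"fn": "drive_tool", "kwargs": {"rows": [[0,0,0,0,0,0.003,0],[0,0,0,0,0,0,0],[0,0,0,0,0,0,0]]}}

```text
time: 4.38
tool_pos: [0.5097, -0.1258, 0.1769]
tcp_rot: [-3.079, -0.622, 0.001]
wrist_force: [-0.7, -0.6, 0.0]
width: -0.002
grip_force: 0.0
```

```bash
python3 - <<'E'
from workcell import read_camera,status
import cv2
from h import *
s=status.read_state();print(s["wrist_force"],s["torque"],s["tool_pos"])
o=[]
for n,(u,v) in [("scene",(222,165)),("side",(290,175))]:
    p=read_camera(n);print(n,proj(p,s["tool_pos"][None]).round(1))
    o.append(cv2.resize(p["color"][v-35:v+35,u-40:u+40,::-1],(400,350),interpolation=cv2.INTER_CUBIC))
o=cv2.hconcat(o);w=read_camera("wrist")["color"][250:384,100:412,::-1];w=cv2.resize(w,(582,250));w=cv2.copyMakeBorder(w,0,0,0,218,cv2.BORDER_CONSTANT)
cv2.imwrite("pics/a2.png",cv2.vconcat([o,w]))
E
```

```text
[-0.6694798  -0.58624098  0.0335094 ] [-0.04624499 -0.03554643  0.01772283] [ 0.50968599 -0.12583028  0.17690396]
scene [[210.9 167.8]]
side [[294.1 167. ]]
```

View pics/a2.png

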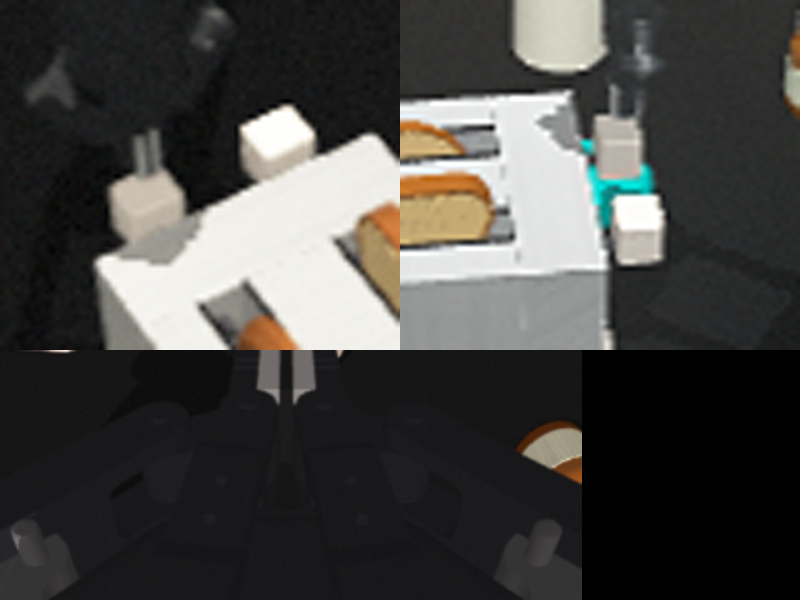

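In both views the fingertips still end at the knob's top rim, at about (147,175) in the scene crop. They look a few pixels higher than the reported TCP, and there is no force yet. I'll go on down in small steps.

Request:
{"fn": "drive_tool", "kwargs": {"rows": [[0,0,0,0,0,0.003,0],[0,0,0,0,0,0,0],[0,0,0,0,0,0,0]]}}

```text
time: 4.78
tool_pos: [0.5097, -0.1258, 0.1739]
tcp_rot: [-3.079, -0.622, 0.001]
wrist_force: [0.3, -0.4, 0.1]
width: -0.0
grip_force: 0.0
```

Request:
{"fn": "drive_tool", "kwargs": {"rows": [[0,0,0,0,0,0.003,0],[0,0,0,0,0,0,0],[0,0,0,0,0,0,0]]}}

```text
time: 5.03
tool_pos: [0.5097, -0.1258, 0.1709]
tcp_rot: [-3.079, -0.622, 0.001]
wrist_force: [0.3, 0.3, -0.1]
width: 0.001
grip_force: 0.0
```

Request:
{"fn": "drive_tool", "kwargs": {"rows": [[0,0,0,0,0,0.003,0],[0,0,0,0,0,0,0],[0,0,0,0,0,0,0]]}}

```text
time: 5.28
tool_pos: [0.5097, -0.1258, 0.1679]
tcp_rot: [-3.079, -0.622, 0.001]
wrist_force: [-0.4, -0.1, -0.0]
width: -0.001
grip_force: 0.0
```

```bash
python3 - <<'E'
from workcell import read_camera,status
import cv2,pickle
from h import *
D=pickle.load(open("d0.pkl","rb"));o=[]
for n,(u,v) in [("scene",(214,165)),("side",(292,172))]:
    p=read_camera(n)
    o.append(cv2.hconcat([cv2.resize(q["color"][v-20:v+20,u-27:u+27,::-1],(400,296),interpolation=cv2.INTER_CUBIC) for q in (D[n],p)]))
o=cv2.vconcat(o);o=np.clip(255*(o/255.)**.6,0,255).astype(np.uint8)
cv2.imwrite("pics/a3.png",o)
E
```

```text
(no output)
```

View pics/a3.png

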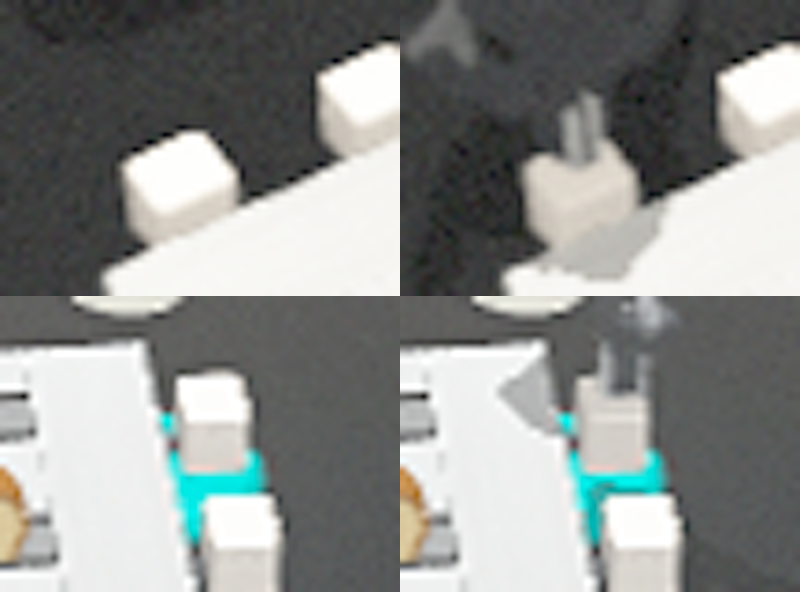

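The knob hasn't moved. The fingertips now end over its top face, at (580,165) in the top-right panel and (625,395) in the bottom-right one. So contact is only just coming, and the real tips sit higher than the reported TCP. I'll shift 4 mm towards the toaster and keep going down.

Request:
{"fn": "drive_tool", "kwargs": {"rows": [[0,0,0,0.004,0,0,0],[0,0,0,0,0,0.003,0],[0,0,0,0,0,0,0],[0,0,0,0,0,0,0]]}}

```text
time: 5.72
tool_pos: [0.5134, -0.1242, 0.1648]
tcp_rot: [-3.079, -0.622, 0.001]
wrist_force: [0.4, 0.3, 1.1]
width: 0.003
grip_force: 0.0
```

Request:
{"fn": "drive_tool", "kwargs": {"rows": [[0,0,0,0,0,0.003,0],[0,0,0,0,0,0,0],[0,0,0,0,0,0,0]]}}

```text
time: 5.97
tool_pos: [0.5138, -0.1244, 0.1625]
tcp_rot: [3.079, 0.622, 0.001]
wrist_force: [0.1, 0.1, 3.1]
width: 0.001
grip_force: 1.3
```

Request:
{"fn": "drive_tool", "kwargs": {"rows": [[0,0,0,0,0,0.003,0],[0,0,0,0,0,0,0],[0,0,0,0,0,0,0]]}}

```text
time: 6.22
tool_pos: [0.5139, -0.1244, 0.1594]
tcp_rot: [3.079, 0.622, 0.001]
wrist_force: [0.6, 0.8, 2.4]
width: -0.0
grip_force: 1.5
```

Contact came at TCP z ≈ 0.1645, so half way is z ≈ 0.1345.

Request:
{"fn": "drive_tool", "kwargs": {"rows": [[0,0,0,0,0,0.004,0],[0,0,0,0,0,0.004,0],[0,0,0,0,0,0.004,0],[0,0,0,0,0,0.004,0],[0,0,0,0,0,0.003,0],[0,0,0,0,0,0,0],[0,0,0,0,0,0,0],[0,0,0,0,0,0,0]]}}

```text
time: 6.88
tool_pos: [0.5139, -0.1244, 0.1405]
tcp_rot: [3.079, 0.622, 0.001]
wrist_force: [1.5, -1.0, 5.3]
width: -0.002
grip_force: 2.4
```

```bash
python3 - <<'E'
from workcell import read_camera,status
import cv2,pickle
from h import *
s=status.read_state();print(s["tool_pos"],s["wrist_force"])
D=pickle.load(open("d0.pkl","rb"));o=[]
for n,(u,v) in [("scene",(228,180)),("side",(275,180))]:
    p=read_camera(n)
    o.append(cv2.hconcat([cv2.resize(q["color"][v-37:v+37,u-50:u+50,::-1],(400,296),interpolation=cv2.INTER_CUBIC) for q in (D[n],p)]))
    for d in (0,.025,.03,.035): print(n,d,proj(p,np.array([[.513,-.1245,.183-d],[.513,-.1245,.145-d]])).round(1).tolist())
o=cv2.vconcat(o);o=np.clip(255*(o/255.)**.6,0,255).astype(np.uint8)
cv2.imwrite("pics/a4.png",o)
E
```

```text
[ 0.51393658 -0.12444023  0.14046469] [ 1.52127777 -0.97937646  5.27925042]
scene 0 [[211.3, 167.2], [212.3, 175.7]]
scene 0.025 [[212.0, 172.9], [213.0, 181.1]]
scene 0.03 [[212.1, 174.0], [213.1, 182.2]]
scene 0.035 [[212.3, 175.1], [213.2, 183.2]]
side 0 [[293.2, 165.8], [292.7, 173.5]]
side 0.025 [[292.9, 170.9], [292.5, 178.5]]
side 0.03 [[292.8, 171.9], [292.4, 179.5]]
side 0.035 [[292.8, 172.9], [292.3, 180.5]]
```

View pics/a4.png

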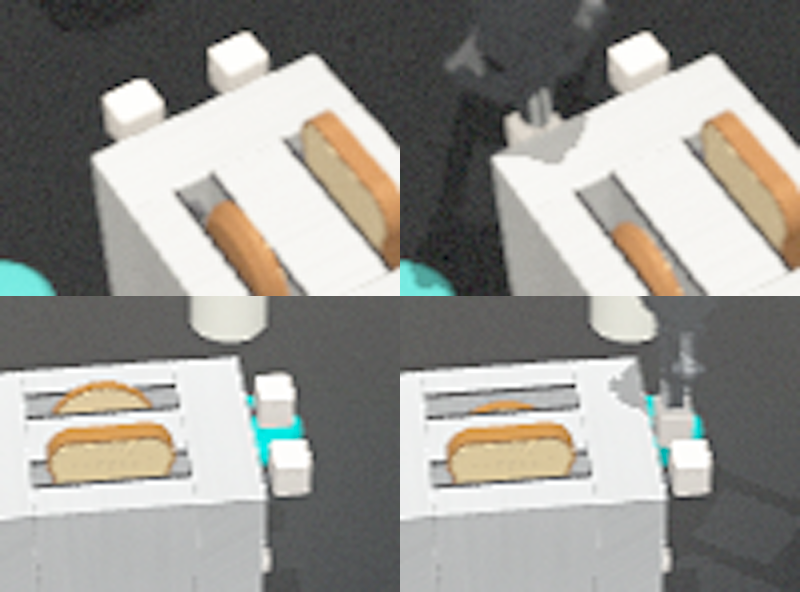

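The bun's slot is confirmed. The bun's rim dropped from (100,381) to (500,402) in the side panels and the knob fell about 25 mm, while the left knob and the slice are unmoved. Another 4 mm, then hold.

Request:
{"fn": "drive_tool", "kwargs": {"rows": [[0,0,0,0,0,0.002,0],[0,0,0,0,0,0.002,0],[0,0,0,0,0,0,0],[0,0,0,0,0,0,0],[0,0,0,0,0,0,0],[0,0,0,0,0,0,0],[0,0,0,0,0,0,0],[0,0,0,0,0,0,0]]}}

```text
time: 7.65
tool_pos: [0.5139, -0.1244, 0.1367]
tcp_rot: [3.079, 0.622, 0.001]
wrist_force: [1.9, -0.0, 4.2]
width: -0.003
grip_force: 2.6
```

Request:
{"fn": "drive_tool", "kwargs": {"rows": [[0,0,0,0,0,0,0],[0,0,0,0,0,0,0],[0,0,0,0,0,0,0],[0,0,0,0,0,0,0],[0,0,0,0,0,0,0],[0,0,0,0,0,0,0],[0,0,0,0,0,0,0],[0,0,0,0,0,0,0]]}}

```text
time: 8.32
tool_pos: [0.5139, -0.1244, 0.1366]
tcp_rot: [3.079, 0.622, 0.001]
wrist_force: [1.9, -0.6, 5.0]
width: -0.0
grip_force: 2.6
```

```bash
python3 - <<'E'
from workcell import read_camera
import cv2,pickle
from h import *
D=pickle.load(open("d0.pkl","rb"));o=[]
p=read_camera("side")
# sub-pixel fall of the knob's lower half (side view, against turquoise/black)
a,b=[cv2.resize(q["color"],None,fx=8,fy=8,interpolation=cv2.INTER_CUBIC) for q in (D["side"],p)]
t=a[int(169*8):int(178*8),288*8:299*8]
m=cv2.matchTemplate(b[165*8:192*8,284*8:303*8],t,cv2.TM_CCOEFF_NORMED);_,s,_,l=cv2.minMaxLoc(m)
print(s,"dx,dy px",(l[0]/8+284-288),l[1]/8+165-169)
for q in (a,b): o.append(q[155*8:192*8,255*8:305*8,::-1])
o=cv2.resize(cv2.hconcat(o),(800,296));cv2.imwrite("pics/a5.png",o)
E
```

```text
0.37983331084251404 dx,dy px 3.625 10.25
```

View pics/a5.png

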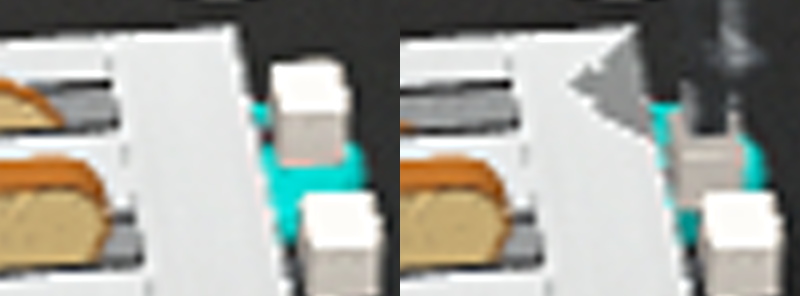

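The side crop shows the bottom edge of the knob down from y=162 to y=207 (8 px per pixel), about 28 mm, which agrees with the contact estimate. I'll add 2 mm and hold for the 3 s.

Request:
{"fn": "drive_tool", "kwargs": {"rows": [[0,0,0,0,0,0.002,0],[0,0,0,0,0,0,0],[0,0,0,0,0,0,0],[0,0,0,0,0,0,0],[0,0,0,0,0,0,0],[0,0,0,0,0,0,0],[0,0,0,0,0,0,0],[0,0,0,0,0,0,0]]}}

```text
time: 9.03
tool_pos: [0.5139, -0.1244, 0.1347]
tcp_rot: [3.079, 0.622, 0.001]
wrist_force: [2.4, 0.1, 5.1]
width: 0.002
grip_force: 2.7
```

Request:
{"fn": "drive_tool", "kwargs": {"rows": [[0,0,0,0,0,0,0],[0,0,0,0,0,0,0],[0,0,0,0,0,0,0],[0,0,0,0,0,0,0],[0,0,0,0,0,0,0],[0,0,0,0,0,0,0],[0,0,0,0,0,0,0],[0,0,0,0,0,0,0]]}}

```text
time: 9.7
tool_pos: [0.5139, -0.1244, 0.1347]
tcp_rot: [3.079, 0.622, 0.001]
wrist_force: [2.4, -0.2, 4.8]
width: 0.002
grip_force: 2.7
```

Request:
{"fn": "drive_tool", "kwargs": {"rows": [[0,0,0,0,0,0,0],[0,0,0,0,0,0,0],[0,0,0,0,0,0,0],[0,0,0,0,0,0,0],[0,0,0,0,0,0,0],[0,0,0,0,0,0,0],[0,0,0,0,0,0,0],[0,0,0,0,0,0,0]]}}

```text
time: 10.37
tool_pos: [0.5139, -0.1244, 0.1346]
tcp_rot: [3.079, 0.622, 0.001]
wrist_force: [2.0, -0.2, 5.3]
width: -0.002
grip_force: 2.7
```

Request:
{"fn": "drive_tool", "kwargs": {"rows": [[0,0,0,0,0,0,0],[0,0,0,0,0,0,0],[0,0,0,0,0,0,0],[0,0,0,0,0,0,0],[0,0,0,0,0,0,0],[0,0,0,0,0,0,0],[0,0,0,0,0,0,0],[0,0,0,0,0,0,0]]}}

```text
time: 11.03
tool_pos: [0.5139, -0.1244, 0.1347]
tcp_rot: [3.079, 0.622, 0.001]
wrist_force: [1.9, -0.9, 5.2]
width: 0.001
grip_force: 2.7
```

Request:
{"fn": "drive_tool", "kwargs": {"rows": [[0,0,0,0,0,0,0],[0,0,0,0,0,0,0],[0,0,0,0,0,0,0],[0,0,0,0,0,0,0],[0,0,0,0,0,0,0],[0,0,0,0,0,0,0],[0,0,0,0,0,0,0],[0,0,0,0,0,0,0]]}}

```text
time: 11.7
tool_pos: [0.5139, -0.1244, 0.1347]
tcp_rot: [3.079, 0.622, 0.001]
wrist_force: [1.1, 0.1, 5.3]
width: -0.001
grip_force: 2.7
```

Request:
{"fn": "drive_tool", "kwargs": {"rows": [[0,0,0,0,0,0,0],[0,0,0,0,0,0,0],[0,0,0,0,0,0,0],[0,0,0,0,0,0,0],[0,0,0,0,0,0,0],[0,0,0,0,0,0,0],[0,0,0,0,0,0,0],[0,0,0,0,0,0,0]]}}

```text
time: 12.37
tool_pos: [0.5139, -0.1244, 0.1346]
tcp_rot: [3.079, 0.622, 0.001]
wrist_force: [1.3, -0.4, 5.3]
width: 0.0
grip_force: 2.7
```

```bash
python3 -c "
from workcell import status,workorder
s=status.read_state();print(s['time'],s['tool_pos'],s['wrist_force']);
assert s['wrist_force'][2]>2 and .129<s['tool_pos'][2]<.14
print(workorder.finish_job())"
```

```text
12.3667 [ 0.51388581 -0.12443107  0.13462147] [ 1.28286896 -0.39739064  5.28454695]
the job is handed in; nothing more can be done
None
```

I pressed the bun's (right) knob about 30 mm down, held it there for more than 3 s and handed the job in still pressing it at about 5 N. The left knob and the slice stayed up; the hand-in returned no verdict.

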